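# Grade a cinnamon stick in the tapered slot gauge

### The job

Grade the cinnamon stick that lies on the blue mat: rest it level across the ledge at the open, wide end of the standing steel gauge, then slide it along the tapered slot, staying down on the ledge, until it wedges lightly between ledge and blade, pressing only gently because the bark splits. See which colour band it has stopped at, draw it back out and lay it down flat in the tray of that colour without dropping it in. Leave the two sticks waiting in the bamboo tray, the jar and the scoop where they are.

Things in the scene. Friction and masses are not known exactly. Their poses are not given: they have to be found in the camera images.
- stick_a: a cinnamon (cassia bark) stick, a stiff straight brown round rod 160 mm long, about 35 g; its diameter is somewhere between 16 and 24 mm, differs from stick to stick and is not known beforehand (finding its grade is the job). Origin on its axis at mid-length, x along the axis. It starts flat on the blue mat or, waiting its turn, in the bamboo tray. Brittle if jammed hard
- stick_b: a cinnamon (cassia bark) stick, a stiff straight brown round rod 160 mm long, about 35 g; its diameter is somewhere between 16 and 24 mm, differs from stick to stick and is not known beforehand (finding its grade is the job). Origin on its axis at mid-length, x along the axis. It starts flat on the blue mat or, waiting its turn, in the bamboo tray. Brittle if jammed hard
- stick_c: a cinnamon (cassia bark) stick, a stiff straight brown round rod 160 mm long, about 35 g; its diameter is somewhere between 16 and 24 mm, differs from stick to stick and is not known beforehand (finding its grade is the job). Origin on its axis at mid-length, x along the axis. It starts flat on the blue mat or, waiting its turn, in the bamboo tray. Brittle if jammed hard
- gauge: fixed upright gauge on a wooden foot 100 (x) by 275 (y) by 18 mm, at most 130 mm high. Origin under the foot, z up. Steel ledge and blade are 8 mm thick (x = -4 to 4 mm). The slot between them runs along y, open and wide at +y, narrow at -y. The stick goes crosswise through it, parallel to x, held on either side of the plate (-x faces the robot), and slides towards -y
- gauge_ledge: lower part of the gauge (same origin and axes): fixed level ledge, top at z = 80 mm, from y = -80 to +145 mm; above y = +105 to +145 mm it is open to the sky, so a stick can be lowered on to it there. The slot above it is 20.0 mm high at y = 0 and grows by 0.075 mm per mm of y
- gauge_blade: upper part of the gauge (same origin and axes): fixed steel blade 22 mm high whose lower edge slopes down to -y, from the post at the narrow end to y = +85 mm, then a short flared lead-in to y = +102 mm
- gauge_start (a point): point on the ledge's top at y = +123 mm of the gauge, in the open part before the mouth
- band_red (a point): middle of the red band on the ledge's top, y = +40 mm of the gauge. The bands are painted on ledge and blade, 40 mm long each: red y = +20 to +60, green -20 to +20, yellow -60 to -20 mm. The band in which the axis of the wedged stick lies is its grade; no stick stops within 10 mm of a border
- band_green (a point): middle of the green band on the ledge's top, y = 0 of the gauge
- band_yellow (a point): middle of the yellow band on the ledge's top, y = -40 mm of the gauge
- mat: blue mat, fixed, 110 (x) by 200 (y) by 5 mm; origin under its centre. One stick lies on it: the one to grade
- waiting_tray: woven bamboo tray, fixed, 178 (x) by 228 (y) mm, rim 27 mm high, floor 5 mm; origin under its centre. Two sticks wait in it: leave them alone
- tray_yellow: yellow tray: open plastic tray, fixed, 106 (x) by 215 (y) by 30 mm high outside, walls and floor 4 mm, standing on a 12 mm plywood board with the other two trays side by side 110 mm apart along x in an order that changes. Origin under its centre (12 mm above the table), z up; a stick laid along y fits. It takes the sticks that wedge at the gauge's yellow (narrow) band
- tray_green: green tray: open plastic tray, fixed, 106 (x) by 215 (y) by 30 mm high outside, walls and floor 4 mm, standing on a 12 mm plywood board with the other two trays side by side 110 mm apart along x in an order that changes. Origin under its centre (12 mm above the table), z up; a stick laid along y fits. It takes the sticks that wedge at the gauge's green (middle) band
- tray_red: red tray: open plastic tray, fixed, 106 (x) by 215 (y) by 30 mm high outside, walls and floor 4 mm, standing on a 12 mm plywood board with the other two trays side by side 110 mm apart along x in an order that changes. Origin under its centre (12 mm above the table), z up; a stick laid along y fits. It takes the sticks that wedge at the gauge's red (wide) band
- jar: amber glass jar with red lid, 66 mm across and 85 mm high, loose, origin under its centre: leave it alone
- scoop: small steel scoop with a wooden handle, about 190 mm long (x) and 56 mm wide, loose, origin at the inner end of its pan: leave it alone
There are look-alikes about, which are no part of the job. What is shaped like the stick_b but turquoise is not meant.

How it is judged:
By the outcome, as a careful person would: the job done as asked, in the order asked, and still so for the second after the job is handed in, with the robot touching nothing.
It also fails if it takes over 70 s, if anything falls off the work surface, if the arm or the gripper's body presses on something with over 40 N, if the wrist force passes 120 N, or if a joint passes its speed limit or range.

### The arm

A 6-joint arm with a two-finger parallel gripper is mounted at the origin on the work surface. World frame = base frame: x ahead of the robot, y to its left, z up, the work surface at z = 0. Lengths are in mm, angles in rad, forces in N, time in s.
With the tool pointing down it reaches from about 400 to 825 mm from the base axis. Payload 7 kg.
Tool frame: the origin (TCP) lies at the very end of the fingers, on their centre line; the grasp point (between the pads) lies 19 mm behind it; z points along the fingers, y is the line along which they close (so a half turn about z gives the same grasp; the last joint's range is limited). The gripper opens to 88 mm and grips with 3 to 60 N. Pads are 19 mm wide; open, the fingers measure 130 mm over their backs; the gripper's body (78 mm by 193 mm) begins 47 mm behind the grasp point.
Start: joints at [1.528, 0.359, 0.012, 0, -1.224, -0.288], TCP at [219.248, 638.377, 226.561] pointing down, gripper open.
Joint ranges: [-3.07, 3.07], [-1.43, 2.12], [-1.02, 1.25], [-3.03, 1.67], [-3.05, -0], [-3.03, 3.03]. Speed limits (rad/s): [2.39, 2.39, 3.01, 3.14, 3.14, 3.14].

### API

Orientations are given as a unit quaternion [x, y, z, w].
In Python, from plant import bot gives the robot as it stands. Calls block until the motion is done:
- bot.move_ptp(position, orientation): joint-space move of the TCP to a pose.
- bot.line_to(position, velocity=150, ori=None): straight line of the TCP; ori=None keeps the orientation; velocity is the mean speed in mm/s.
- bot.move_joints(angles): joint-space move.
- bot.move_gripper(opening, force=None): finger opening in mm; force is the grip in N (None keeps the last); returns when the fingers have stopped.
- bot.pause(seconds).
- bot.solve_ik(position, orientation): joint angles nearest the present ones, or None.
- bot.read_state(): the state.
- bot.camera(name): name is "scene" or "top" or "wrist"; returns the picture (384x512x3 uint8, red, green, blue); there is no depth.
- bot.get_calibration(name): a dict with "fx", "fy", "cx", "cy" (pixels), "view" (4x4, takes a point from world to camera coordinates); the wrist camera has in their place "T_tool_cam" (4x4, takes a point from camera to tool coordinates, whose origin is the TCP and whose axes are the flange's). Camera axes: x right, y up, looking along -z (the intrinsics and any distortion apply to the point x, -y, -z); pixel columns grow to the right and rows downward; lengths in mm; the calibration is good to about 2 mm. A picture is of the moment at which its call begins: read the wrist's pose just before it. get_calibration takes no time and is no camera call.
A pose or a line that the arm cannot do raises bot.Unreachable and nothing moves.
- bot.close_job(): hands the job in; it is judged then, once.
The state is a dict: "t": time; "joint_pos": joint angles; "qvel": joint speeds; "tau": joint torques, N m; "tcp_pos": TCP position; "eef_rot": TCP orientation; "contact_force": force on the tool from outside, world axes, zero at the start; "moment": the same for the moment, N m; "width": finger opening in mm; "finger_force": force on a finger pad.
Only numpy, scipy, OpenCV 4.12 (cv2) and the standard library are available. Lean on these libraries where they do the work, as an engineer would, in place of code of your own. Each camera call takes 0.05 s, during which the arm holds its last target. There are 200 camera calls.

## Working session

There is one attempt and no reset: what is moved stays moved. The work goes in short steps, each a Python script; the robot and the scene stay as the last script left them, time stands still between calls to the robot, and variables do not carry over. Pictures are saved under pics/ and viewed, at most 10 in all, crops included, and the job is handed in when it is done.

```bash
ls; mkdir -p pics; python3 - <<'E'
from plant import bot
import cv2,numpy as np
for n in("scene","top"):
    cv2.imwrite(f"pics/{n}0.png",cv2.resize(bot.camera(n)[:,:,::-1],(800,600)))
    c=bot.get_calibration(n);print({k:np.round(v,3).tolist() for k,v in c.items()})
print({k:np.round(v,3).tolist() for k,v in bot.get_calibration("wrist").items()})
print(bot.read_state())
E
```

```text
pics
{'fx': 356.898, 'fy': 356.898, 'cx': 255.073, 'cy': 186.111, 'view': [[0.71, 0.704, -0.021, -411.512], [-0.411, 0.438, 0.8, 184.318], [0.572, -0.559, 0.6, -1483.997], [0.0, 0.0, 0.0, 1.0]]}
{'fx': 418.123, 'fy': 418.123, 'cx': 257.399, 'cy': 181.413, 'view': [[-0.018, -1.0, 0.006, 28.815], [0.995, -0.017, 0.097, -590.498], [-0.097, 0.008, 0.995, -1140.938], [0.0, 0.0, 0.0, 1.0]]}
{'fx': 326.949, 'fy': 326.949, 'cx': 258.18, 'cy': 191.831, 'T_tool_cam': [[0.0, 0.962, 0.274, 72.212], [1.0, -0.0, 0.0, -0.695], [0.0, 0.274, -0.962, -158.249], [0.0, 0.0, 0.0, 1.0]]}
{'t': 0.1, 'joint_pos': array([ 1.52811188e+00,  3.59343664e-01,  1.11485189e-02, -3.12296247e-04,
       -1.22406726e+00, -2.88076549e-01]), 'qvel': array([ 2.57907995e-05, -1.10587100e-03,  2.31884969e-03, -5.13226069e-04,
        6.21041626e-04,  3.46286848e-04]), 'tau': array([-4.60694446e-04, -5.84163129e+01,  2.93756765e+01,  7.01560244e+00,
        1.02333233e-02, -4.50303014e-05]), 'tcp_pos': array([219.11271185, 637.99456269, 225.69645943]), 'eef_rot': array([ 9.86346756e-01, -1.64680050e-01, -5.59972882e-05,  7.45498438e-04]), 'contact_force': array([ 0.67597883, -0.14483374,  0.04423677]), 'moment': array([ 0.01565169, -0.035688  , -0.0039338 ]), 'finger_force': 0.0, 'width': 87.48859913411334}
```

View pics/top0.png

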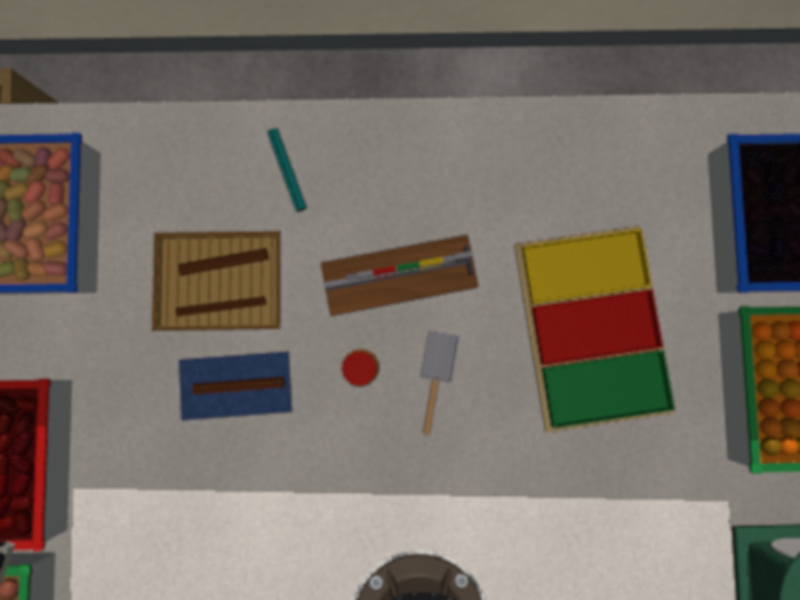

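View pics/scene0.png

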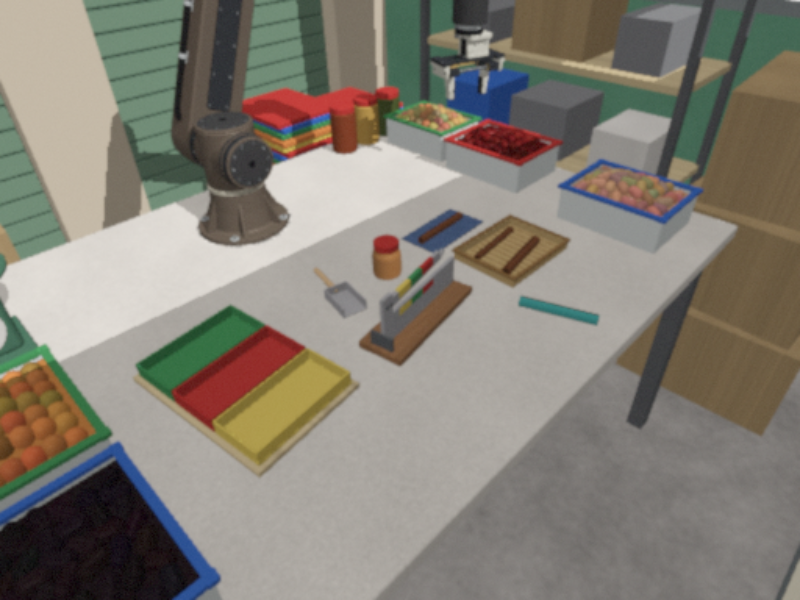

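The top view shows four stick-shaped things:
- A stick on the blue mat at (239,386), which is the one to grade.
- Two sticks in the bamboo tray at (223,262) and (221,306). These are waiting and stay put.
- A turquoise rod at (287,170), a decoy.

The gauge foot corners are (321,263), (468,236), (478,287) and (331,315), with the wide red end on the left. The trays run yellow, red, green from far to near.

```bash
cat > h.py <<'E'
from plant import bot
import cv2,numpy as np
from scipy.spatial.transform import Rotation as R
def ray(name,uv,z,scale=1.5625,V=None):
    c=bot.get_calibration(name)
    if V is None: V=np.array(c["view"])
    u,v=(np.array(uv,float)+.5)/scale-.5
    d=V[:3,:3].T@np.array([(u-c["cx"])/c["fx"],-(v-c["cy"])/c["fy"],-1]); o=-V[:3,:3].T@V[:3,3]
    return o+d*(z-o[2])/d[2]
def wristV():
    s=bot.read_state(); T=np.eye(4); T[:3,:3]=R.from_quat(s["eef_rot"]).as_matrix(); T[:3,3]=s["tcp_pos"]
    return np.linalg.inv(T@np.array(bot.get_calibration("wrist")["T_tool_cam"]))
def q(a): # tool down; closing line (tool y) = direction a-90deg
    return np.array([np.cos(a/2),np.sin(a/2),0,0])
E
python3 - <<'E'
from h import *
s=[ray("top",p,15)[:2] for p in((193,389),(285,382))];print("stick",np.round(s))
f=np.array([ray("top",p,18)[:2] for p in((321,263),(468,236),(478,287),(331,315))]);print("foot",np.round(f))
g=f.mean(0);yd=f[0]+f[3]-f[1]-f[2];gy=np.arctan2(yd[1],yd[0])-np.pi/2
print("gauge",g,gy,np.linalg.norm(yd)/2)
t=np.array([ray("top",p,42)[:2] for p in((521,244),(640,228),(673,409),(550,430))]);print("trays",np.round(t),t.mean(0))
print("jar",ray("top",(360,368),85)[:2])
# crop
im=bot.camera("top")[:,:,::-1];cv2.imwrite("pics/mat.png",cv2.resize(im[210:280,100:200],(800,560),interpolation=2))
# IK options
m=(s[0]+s[1])/2;d=(s[0]-s[1])/np.linalg.norm(s[0]-s[1])
for off in(48,-48):
    p=m+d*off
    sa=np.arctan2(d[1],d[0])
    for k in(0,np.pi):
        a=sa+k
        b=a+(gy-(sa+(np.pi if off>0 else 0)))
        G=lambda y,z:[*(g+R.from_euler('z',gy).as_matrix()[:2,:2]@[-48,y]),z]
        for nm,pp,aa in(("pick",[*p,7],a),("gate",G(123,80),b),("end",G(-50,80),b),("gate_hi",G(123,160),b)):
            j=bot.solve_ik(pp,q(aa));print(off,round(k,1),nm,np.round(pp),None if j is None else np.round(j,2))
E
```

```text
stick [[410. 395.]
 [420. 231.]]
foot [[ 632.  165.]
 [ 677. -102.]
 [ 584. -118.]
 [ 538.  148.]]
gauge [607.71552147  23.23243629] 0.16904850994493748 270.6126316077297
trays [[ 657. -194.]
 [ 683. -408.]
 [ 362. -449.]
 [ 330. -233.]] [ 508.12727283 -320.78409604]
jar [444.26208938  92.95080674]
48 0 pick [412. 361.   7.] [ 1.08  0.4  -0.52  0.   -0.65  2.12]
48 0 gate [540. 136.  80.] [ 0.6   0.31 -0.44  0.   -0.83 -2.  ]
48 0 end [569. -34.  80.] [ 0.28  0.33 -0.41  0.   -0.84 -1.69]
48 0 gate_hi [540. 136. 160.] [ 0.6   0.22 -0.35  0.   -1.01 -2.  ]
48 3.1 pick [412. 361.   7.] [ 1.08  0.4  -0.52  0.   -0.65 -1.02]
48 3.1 gate [540. 136.  80.] [ 0.6   0.31 -0.44  0.   -0.83  1.14]
48 3.1 end [569. -34.  80.] [ 0.28  0.33 -0.41  0.   -0.84  1.46]
48 3.1 gate_hi [540. 136. 160.] [ 0.6   0.22 -0.35  0.   -1.01  1.14]
-48 0 pick [418. 265.   7.] [ 0.96  0.33 -0.64  0.   -0.6   2.24]
-48 0 gate [540. 136.  80.] [ 0.6   0.31 -0.44  0.   -0.83  1.14]
-48 0 end [569. -34.  80.] [ 0.28  0.33 -0.41  0.   -0.84  1.46]
-48 0 gate_hi [540. 136. 160.] [ 0.6   0.22 -0.35  0.   -1.01  1.14]
-48 3.1 pick [418. 265.   7.] [ 0.96  0.33 -0.64  0.   -0.6  -0.91]
-48 3.1 gate [540. 136.  80.] [ 0.6   0.31 -0.44  0.   -0.83 -2.  ]
-48 3.1 end [569. -34.  80.] [ 0.28  0.33 -0.41  0.   -0.84 -1.69]
-48 3.1 gate_hi [540. 136. 160.] [ 0.6   0.22 -0.35  0.   -1.01 -2.  ]
```

View pics/mat.png

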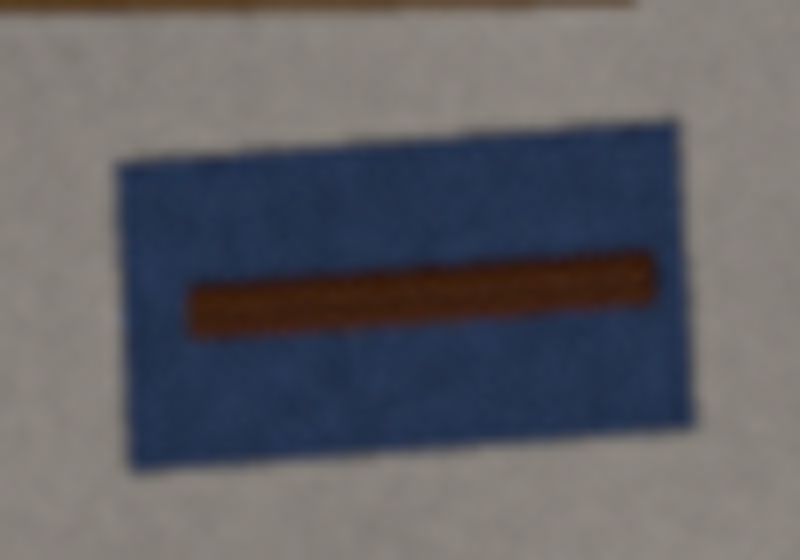

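The crop shows a plain brown bark stick lying on the blue mat, with its ends at about (187,312) and (655,277). That confirms the target, so I'm picking it near its far (+y) end.

```bash
python3 - <<'E'
from h import *
s=np.array([[410,395.],[420,231]]);m=s.mean(0);d=(s[0]-s[1])/np.linalg.norm(s[0]-s[1]);a=np.arctan2(d[1],d[0])+np.pi
p=m+48*d
bot.move_ptp([*p,130],q(a)); bot.line_to([*p,40],120); bot.line_to([*p,8.5],40)
st=bot.read_state();print(st["tcp_pos"],st["contact_force"])
bot.move_gripper(10,20)
st=bot.read_state();print(st["width"],st["finger_force"],st["contact_force"])
bot.line_to([*p,150],80)
st=bot.read_state();print(st["t"],st["tcp_pos"],st["width"],st["finger_force"],st["contact_force"],st["moment"])
# above gauge start, high
g=np.array([607.7,23.2]);gy=.169;G=lambda x,y:g+R.from_euler('z',gy).as_matrix()[:2,:2]@[x,y]
bot.move_ptp([*G(-48,123),160],q(gy))
V=wristV();np.save("V.npy",V);im=bot.camera("wrist")[:,:,::-1];cv2.imwrite("pics/w1.png",cv2.resize(im,(800,600)))
im=bot.camera("scene")[:,:,::-1];cv2.imwrite("pics/s1.png",cv2.resize(im[120:240,200:360],(800,600),interpolation=2))
st=bot.read_state();print(st["t"],st["tcp_pos"],st["width"],st["contact_force"],st["moment"])
E
```

```text
[412.17219642 361.03754872   8.59347767] [-0.21548678 -0.23775556  0.95019312]
19.66620743512817 19.998241066932678 [ 0.33537981 -0.78690331 -1.05526132]
6.3 [411.91976811 360.6881552  149.51385749] 19.348777662149633 19.998152554035187 [ 0.01270371 -0.65624798  0.08286991] [ 0.06136035 -0.08049644  0.03074353]
8.2667 [539.62588137 136.68725506 159.98095815] 19.111541585862103 [-0.25685843  0.15761803  0.09944252] [-0.04343101  0.0050135   0.00263615]
```

View pics/w1.png

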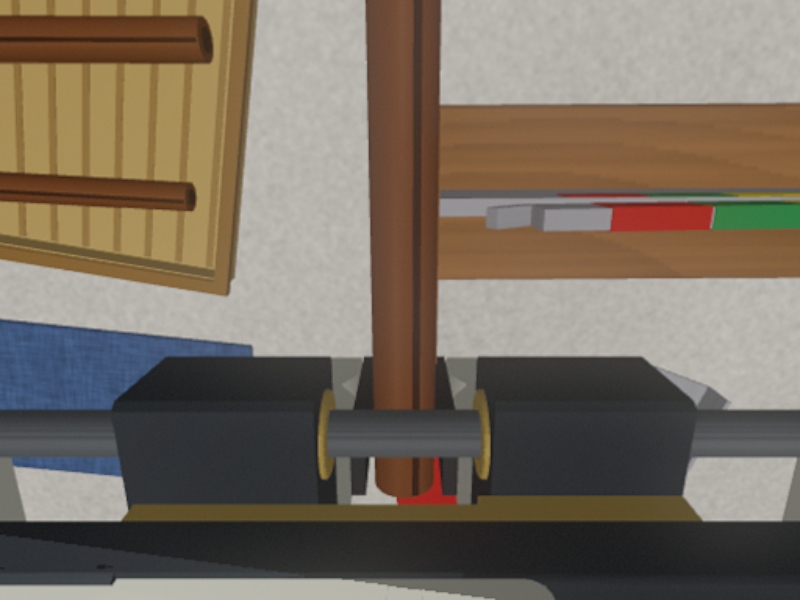

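View pics/s1.png

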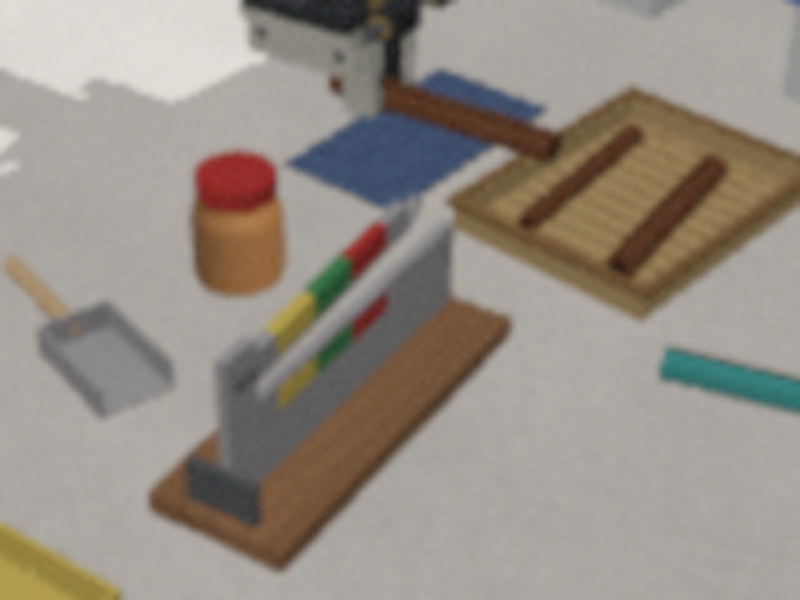

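The wrist view shows the stick square across the gripper. The blade lead-in starts at (487,217), red starts at (611,218), and the red/green border is at (712,217). I'm using these to refine the gauge pose before lowering.

```bash
python3 - <<'E'
from h import *
V=np.load("V.npy");g=np.array([607.7,23.2]);gy=.169;Rm=R.from_euler('z',gy).as_matrix()[:2,:2]
for uv,z,n in(((611,218),126.5,"red start y60"),((712,218),123.5,"r/g y20"),((795,216),121,"blade"),((440,104),18,"foot far x50"),((795,102),18,"foot far"),((440,279),18,"foot near x-50"),((795,277),18,"foot near"),((405,60),160,"stick"),((405,320),160,"stick"),((405,497),168,"stick near end")):
    print(n,np.round(Rm.T@(ray("wrist",uv,z,V=V)[:2]-g),1))
E
```

```text
red start y60 [ 2.  47.4]
r/g y20 [1.6 7.9]
blade [  2.1 -25.4]
foot far x50 [ 51.5 104.7]
foot far [ 52.6 -90.7]
foot near x-50 [-47.5 102.7]
foot near [ -46.3 -111.5]
stick [ 50.6 124.4]
stick [-27.  124.3]
stick near end [-88.3 124.3]
```

The gauge origin along its y is about 12 mm further −y than the foot centre, and I've corrected for that. Next I lower the stick until it touches the ledge.

```bash
cat >> h.py <<'E'
gy=.169;Rm=R.from_euler('z',gy).as_matrix()[:2,:2];g=np.array([607.7,23.2])+Rm@[2,-12.3]
def G(x,y,z): return [*(g+Rm@[x,y]),z]
def F(F0=0):
    f=[]
    for _ in range(3): f.append(bot.read_state()["contact_force"]); bot.pause(.02)
    f=np.mean(f,0)-F0; return np.array([*(Rm.T@f[:2]),f[2]])
E
python3 - <<'E'
from h import *
bot.line_to(G(-46,123,110),100); bot.line_to(G(-46,123,90),60); bot.pause(.2)
s=[];
for _ in range(8): s.append(bot.read_state()["contact_force"]);bot.pause(.02)
F0=np.mean(s,0);print(F0,np.std(s,0))
z=87.
while z>79:
    bot.line_to(G(-46,123,z),20); f=F(F0); print(z,np.round(f,2),round(bot.read_state()["tcp_pos"][2],2))
    if f[2]>.9: break
    z-=.5
np.save("F0.npy",[*F0,z]);print(bot.read_state()["t"])
im=bot.camera("scene")[:,:,::-1];cv2.imwrite("pics/s2.png",cv2.resize(im[120:240,200:360],(800,600),interpolation=2))
E
```

```text
[-0.09655166 -0.1513701  -0.60218958] [0.31561287 0.57742258 0.359488  ]
87.0 [0.14 0.13 0.  ] 86.88
86.5 [0.25 0.23 0.92] 86.49
10.4
```

View pics/s2.png

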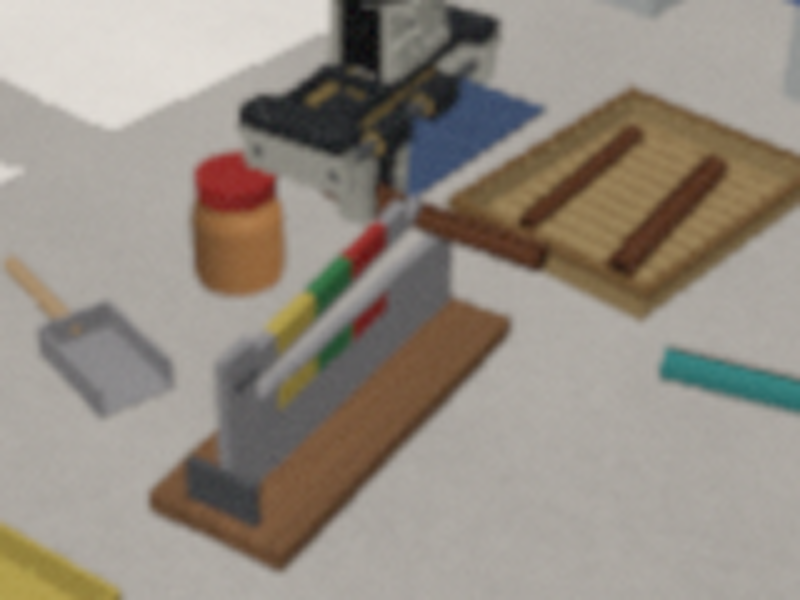

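The stick is over the open end but probably not yet touching; that stop was force noise. I'll continue with more averaging.

```bash
sed -i 's/range(3)/range(10)/;s/bot.pause(.02)$/bot.pause(.02)/' h.py; python3 - <<'E'
from h import *
F0=np.load("F0.npy")[:3];z=85.
while z>80:
    bot.line_to(G(-46,123,z),20); f=F(F0); s=bot.read_state();print(z,np.round(f,2),np.round(s["tcp_pos"][2],2),np.round(s["moment"],3))
    if f[2]>1.2: break
    z-=.3
np.save("F0.npy",[*F0,z]);print(bot.read_state()["t"])
E
```

```text
85.0 [0.03 0.18 0.42] 85.01 [-0.084  0.017  0.005]
84.7 [0.07 0.16 0.34] 84.73 [-0.075  0.01  -0.065]
84.4 [0.35 0.12 0.21] 84.39 [-0.048  0.033  0.051]
84.10000000000001 [0.26 0.14 0.26] 84.1 [-0.032 -0.016  0.065]
83.80000000000001 [0.15 0.33 0.43] 83.8 [-0.014  0.04  -0.011]
83.50000000000001 [0.12 0.03 0.56] 83.54 [-0.008  0.038  0.061]
83.20000000000002 [-0.26  0.02  0.83] 83.25 [-0.031  0.11   0.019]
82.90000000000002 [-0.95  0.52  1.97] 82.93 [ 0.01   0.306 -0.022]
13.7833
```

Contact is at about TCP z = 83.3. I slide along the ledge with a light downward bias, in small steps from y = 62.

```bash
python3 - <<'E'
from h import *
F0=np.load("F0.npy")[:3];z=83.0
bot.line_to(G(-46,100,z),30); print(np.round(F(F0),2)); bot.line_to(G(-46,62,z),30)
y=62.;fb=F(F0);print(fb)
while y>-60:
    y-=3 if f0 else 1
    bot.line_to(G(-46,y,z),20); f=F(F0); print(y,round(z,2),np.round(f,2))
    if f[1]-fb[1]>2: break
    if f[2]<.8: z-=.1
    elif f[2]>2.5: z+=.1
E
python3 -c "
from h import *
print(bot.read_state()['t'],bot.read_state()['tcp_pos'])"
```

```text
[ 0.4  -0.71  1.98]
[ 0.38480371 -0.36929598  1.87876203]
16.45 [555.92881083  64.78731021  82.99641487]Traceback (most recent call last):
  File "<stdin>", line 6, in <module>
NameError: name 'f0' is not defined. Did you mean: 'F0'?
```

```bash
python3 - <<'E'
from h import *
F0=np.load("F0.npy")[:3];z=83.0
y=62.;fb=-.4;f=[0,fb,2]
while y>-60:
    y-=2.5 if f[1]-fb<.6 else .7
    bot.line_to(G(-46,y,z),20); f=F(F0); print(round(y,1),round(z,2),np.round(f,2))
    if f[1]-fb>2: break
    if f[2]<.8: z-=.1
    elif f[2]>2.5: z+=.1
s=bot.read_state();print(s['t'],Rm.T@(s['tcp_pos'][:2]-g),s['moment'])
np.save("V2.npy",wristV());im=bot.camera("wrist")[:,:,::-1];cv2.imwrite("pics/w2.png",cv2.resize(im,(800,600)))
im=bot.camera("scene")[:,:,::-1];cv2.imwrite("pics/s3.png",cv2.resize(im[120:240,200:360],(800,600),interpolation=2))
E
```

```text
59.5 83.0 [0.3  0.28 1.77]
58.8 83.0 [0.3  0.67 1.72]
58.1 83.0 [0.22 0.96 1.34]
57.4 83.0 [0.33 1.   1.93]
56.7 83.0 [-0.03  0.43  1.55]
56.0 83.0 [0.51 0.53 1.62]
55.3 83.0 [0.35 0.55 1.62]
54.6 83.0 [0.03 0.51 1.83]
53.9 83.0 [0.15 0.21 1.57]
53.2 83.0 [0.38 0.64 1.78]
52.5 83.0 [0.4  0.56 1.56]
51.8 83.0 [0.17 0.3  1.8 ]
51.1 83.0 [0.13 0.52 1.6 ]
50.4 83.0 [0.3  0.47 1.63]
49.7 83.0 [0.36 0.77 1.63]
49.0 83.0 [0.46 0.58 1.7 ]
48.3 83.0 [0.25 0.68 1.51]
47.6 83.0 [0.27 0.48 1.81]
46.9 83.0 [0.5  0.19 1.59]
44.4 83.0 [0.23 0.23 1.51]
43.7 83.0 [0.12 0.19 1.84]
41.2 83.0 [ 0.16 -0.07  1.7 ]
38.7 83.0 [0.34 0.03 1.5 ]
36.2 83.0 [ 0.41 -0.21  1.52]
33.7 83.0 [0.19 0.09 1.71]
31.2 83.0 [0.39 0.05 1.62]
28.7 83.0 [ 0.21 -0.37  1.85]
26.2 83.0 [0.51 0.06 1.98]
23.7 83.0 [ 0.55 -0.28  1.78]
21.2 83.0 [0.27 0.01 1.5 ]
18.7 83.0 [0.14 0.16 1.51]
16.2 83.0 [ 0.18 -0.08  1.62]
13.7 83.0 [0.37 0.11 1.52]
11.2 83.0 [-0.08  0.05  1.7 ]
8.7 83.0 [ 0.15 -0.14  1.73]
6.2 83.0 [0.41 0.17 1.6 ]
3.7 83.0 [ 0.24 -0.19  1.55]
1.2 83.0 [0.18 0.5  1.9 ]
0.5 83.0 [0.12 1.73 1.75]
33.175 [-45.96922584   0.59577608] [0.61930736 0.08739076 0.12646392]
```

View pics/w2.png

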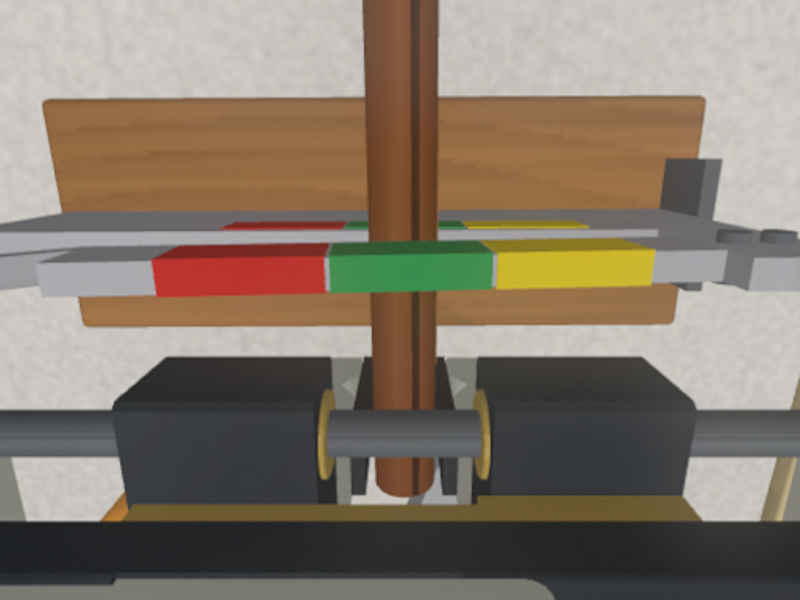

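View pics/s3.png

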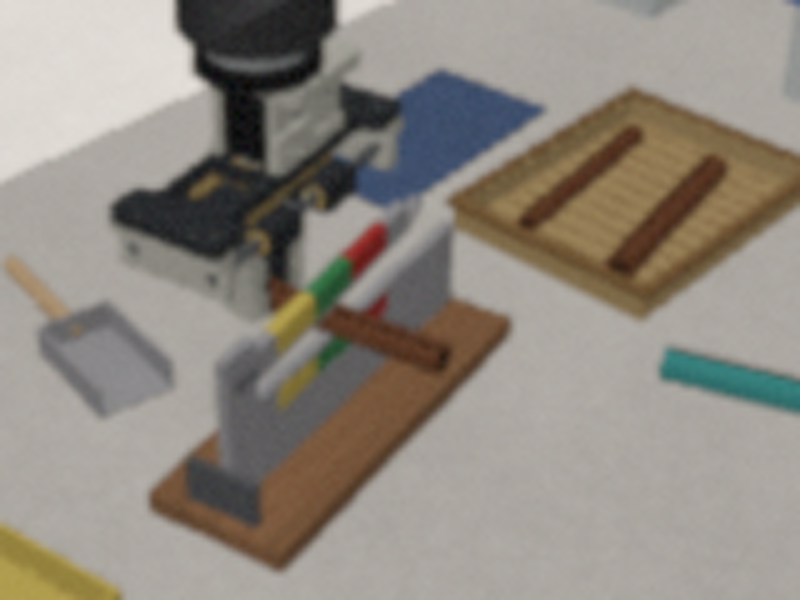

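The stick lies across the middle of the green band: its axis is at about column 405 and green spans 330–494. Contact force is just rising, so I'll confirm the wedge with tiny steps, draw the stick out and go over the green tray.

```bash
python3 - <<'E'
from h import *
F0=np.load("F0.npy")[:3];z=83.0;y=.5
while y>-4:
    y-=.4; bot.line_to(G(-46,y,z),20); f=F(F0); print(round(y,1),np.round(f,2))
    if f[1]>3: break
bot.pause(.2)
bot.line_to(G(-46,y+6,z),20); print(np.round(F(F0),2))
bot.line_to(G(-46,123,83.2),70); bot.line_to(G(-46,123,130),80); bot.line_to(G(-46,123,220),150)
s=bot.read_state();print(s["t"],s["width"],s["finger_force"])
c=np.array([399,-334.]);ta=.119
for b in(ta-np.pi/2,ta+np.pi/2):
    d=np.array([np.cos(b),np.sin(b)]);j=bot.solve_ik([*(c-42*d),30],q(b));print(b,j)
    if j is not None and not 'done' in globals():
        done=1;bb=b
d=np.array([np.cos(bb),np.sin(bb)])
bot.move_ptp([*(c-42*d),200],q(bb))
V=wristV();im=bot.camera("wrist");cv2.imwrite("pics/w4.png",cv2.resize(im[:,:,::-1],(800,600)))
np.save("V4.npy",V);s=bot.read_state();print(s["t"],s["tcp_pos"],s["width"])
E
```

```text
0.1 [0.36 2.89 1.52]
-0.3 [0.36 3.25 1.75]
[-0.39 -0.2   1.82]
38.2333 19.028119593028826 19.99870777130127
-1.4517963267948966 [-2.36594401e-01  2.85708562e-01 -6.31201993e-01  4.44089210e-16
 -6.53885772e-01  3.55594401e-01]
1.6897963267948966 [-3.94063224e-01  3.67071473e-01 -4.96061843e-01 -4.44089210e-16
 -7.07663012e-01 -2.62852943e+00]
39.9167 [ 394.75647543 -291.76715687  200.03820493] 19.65815913992908
```

View pics/w4.png

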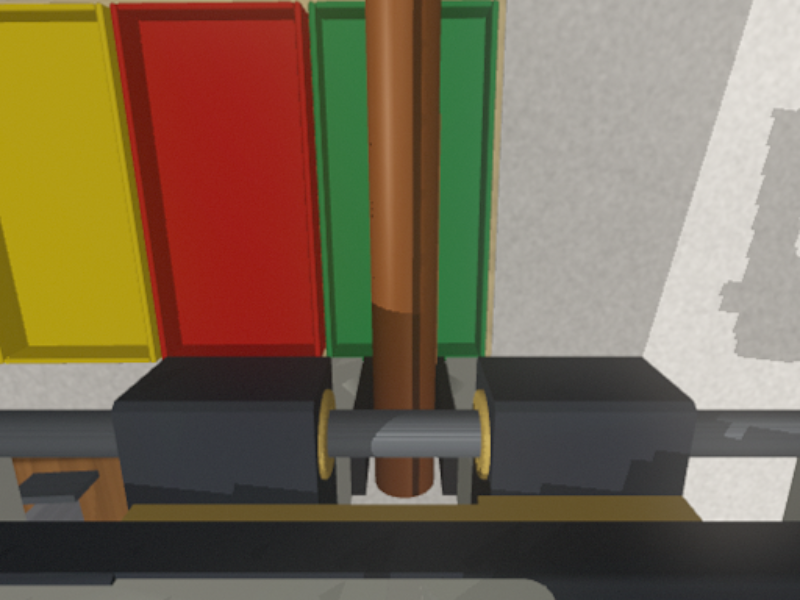

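The picture shows the stick above the green tray, whose rim corners are (312,3), (498,2), (330,356) and (486,356). I'll compute the centre, lower to contact and release.

```bash
python3 - <<'E'
from h import *
V=np.load("V4.npy");P=np.array([ray("wrist",p,42,V=V)[:2] for p in((312,3),(498,2),(486,356),(330,356))])
print(np.round(P));c=P.mean(0);d=P[0]+P[1]-P[2]-P[3];L=np.linalg.norm(d)/2;W=np.linalg.norm(P[1]+P[2]-P[0]-P[3])/2;bb=np.arctan2(d[1],d[0]);print(c,L,W,bb)
if L<205:  # near edge hidden: use far edge
    c=(P[0]+P[1])/2-d/np.linalg.norm(d)*107
assert abs(W-106)<10 and abs(bb+1.45)<.08 and np.linalg.norm(c-[399,-334])<15,c
u=np.array([np.cos(bb),np.sin(bb)]);p=c-40*u
bot.line_to([*p,120],150,q(bb)); bot.line_to([*p,50],100); bot.line_to([*p,23],40); bot.pause(.2)
F0=np.mean([F() for _ in range(2)],0);z=22
while z>16.5:
    z-=.4; bot.line_to([*p,z],20); f=F()-F0; print(round(z,1),np.round(f,2))
    if f[2]>.8: break
bot.move_gripper(36,5); bot.pause(.3); bot.line_to([*p,60],50); bot.line_to([*p,220],150)
u2=p-u*120
bot.pause(.3)
s=bot.read_state();print(s["t"],s["contact_force"],s["width"])
a=bot.camera("wrist")[:,:,::-1];b=bot.camera("top")[:,:,::-1]
cv2.imwrite("pics/fin.png",np.hstack([cv2.resize(a,(400,300)),cv2.resize(b[140:290,340:440],(300,300)*1)]))
E
```

```text
[[ 462. -438.]
 [ 360. -450.]
 [ 332. -243.]
 [ 435. -230.]]
[ 397.6744186  -340.21015894] 209.51935371304108 103.18004436687971 -1.4394162990379873
21.6 [-0.06 -0.44  0.17]
21.2 [ 0.06  0.02 -0.11]
20.8 [ 0.02 -0.17  0.22]
20.4 [ 0.34 -0.19 -0.26]
20.0 [ 0.31 -0.24 -0.04]
19.6 [ 0.16 -0.24  0.1 ]
19.2 [-0.73  0.99  5.17]
49.0583 [-0.30394878  0.02183154  0.43667232] 35.76163708319192
```

View pics/fin.png

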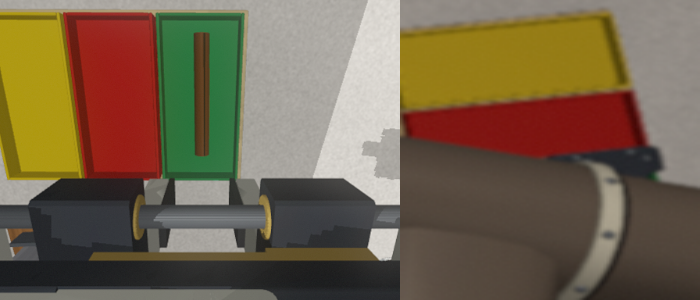

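The stick lies flat in the middle of the green tray, at (201,95) in the left half, and the gripper is clear above it.

```bash
python3 -c "
from plant import bot
print(bot.close_job())"
```

```text
the job is handed in; nothing more can be done
None
```

The stick wedged in the green band (y ≈ 0, about 3 N), was drawn back out and laid flat in the green tray; the job was handed in at about 49 s.

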